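# Find the loose clamping bolt and hold that test socket open

## Task

One of the three test sockets on the load board has lost its chip, so the brass clamping bolt in its lid is loose: tap the bolt heads until you find the one that gives way, and push it right down. Then take hold of that socket's spring lid, swing it up well past halfway to upright, and finish while still holding it open with the gripper, so that a new chip can be put in. Leave the other two lids shut, do not lift any lid before its bolt has gone down, and do not shift the reel, tray, tweezers and screwdriver lying about.

Things in the scene. Friction and masses are not known exactly. Their poses are not given: they have to be found in the camera images.
- station: Load board on an aluminium plate, 170 (x) x 310 (y) x 20 mm, fixed. Origin: centre of its underside. z up, -x (front) faces the robot within 0.35 rad, y left. Three equal black sockets, 60 x 60 mm, top 44 mm above the bench, in a row at y = +90 (a, left), 0 (b), -90 mm (c, right); each lid hides a chip pocket. In front of the sockets nothing stands above 24 mm.
- bolt_a_top (a point): Centre of the flat top of the left socket's brass clamping-bolt head: round, 22 mm across, 14 mm proud of the lid's top; 68.5 mm above the bench while the lid is shut and the bolt up. Moves with bolt and lid.
- bolt_a (a joint): How far the left bolt is pushed down into its lid, m; 0 at the start, tight or loose. A tight bolt bears on a chip and stands firm (gives under 2 mm when pushed hard). The loose one, with no chip below, gives way at about 3 N, goes down 7 mm to its stop and stays there by friction.
- tab_a (a point): Grasp point in the blue thumb tab at the front of the left aluminium lid: tab 28 mm long (x), 20 mm wide (y; grip its two sides), 6 mm thick. The point is mid-thickness, 10 mm behind the tab's front end, 17 mm before the lid's and socket's front, 49 mm above the bench while shut. Axes turn with the lid: x to the hinge, z out of its top.
- lid_a (a joint): Opening angle of the left lid, rad: 0 shut, 1.5 at the stop. Lid 58 mm wide, 10 mm thick, 120 g with its bolt, no latch; a light spring and its weight (1 to 1.5 N at the tab) shut it from any angle when let go.
- hinge_a (a point): Middle of the left lid's hinge pin, at the back of the socket, 83 mm behind the tab point, 48.5 mm above the bench; fixed to the station. The lid turns about this point's y axis; opening carries the tab up and then back towards the hinge (station's +x).
- bolt_b_top (a point): Centre of the flat top of the middle socket's brass clamping-bolt head: round, 22 mm across, 14 mm proud of the lid's top; 68.5 mm above the bench while the lid is shut and the bolt up. Moves with bolt and lid.
- bolt_b (a joint): How far the middle bolt is pushed down into its lid, m; 0 at the start, tight or loose. A tight bolt bears on a chip and stands firm (gives under 2 mm when pushed hard). The loose one, with no chip below, gives way at about 3 N, goes down 7 mm to its stop and stays there by friction.
- tab_b (a point): Grasp point in the blue thumb tab at the front of the middle aluminium lid: tab 28 mm long (x), 20 mm wide (y; grip its two sides), 6 mm thick. The point is mid-thickness, 10 mm behind the tab's front end, 17 mm before the lid's and socket's front, 49 mm above the bench while shut. Axes turn with the lid: x to the hinge, z out of its top.
- lid_b (a joint): Opening angle of the middle lid, rad: 0 shut, 1.5 at the stop. Lid 58 mm wide, 10 mm thick, 120 g with its bolt, no latch; a light spring and its weight (1 to 1.5 N at the tab) shut it from any angle when let go.
- hinge_b (a point): Middle of the middle lid's hinge pin, at the back of the socket, 83 mm behind the tab point, 48.5 mm above the bench; fixed to the station. The lid turns about this point's y axis; opening carries the tab up and then back towards the hinge (station's +x).
- bolt_c_top (a point): Centre of the flat top of the right socket's brass clamping-bolt head: round, 22 mm across, 14 mm proud of the lid's top; 68.5 mm above the bench while the lid is shut and the bolt up. Moves with bolt and lid.
- bolt_c (a joint): How far the right bolt is pushed down into its lid, m; 0 at the start, tight or loose. A tight bolt bears on a chip and stands firm (gives under 2 mm when pushed hard). The loose one, with no chip below, gives way at about 3 N, goes down 7 mm to its stop and stays there by friction.
- tab_c (a point): Grasp point in the blue thumb tab at the front of the right aluminium lid: tab 28 mm long (x), 20 mm wide (y; grip its two sides), 6 mm thick. The point is mid-thickness, 10 mm behind the tab's front end, 17 mm before the lid's and socket's front, 49 mm above the bench while shut. Axes turn with the lid: x to the hinge, z out of its top.
- lid_c (a joint): Opening angle of the right lid, rad: 0 shut, 1.5 at the stop. Lid 58 mm wide, 10 mm thick, 120 g with its bolt, no latch; a light spring and its weight (1 to 1.5 N at the tab) shut it from any angle when let go.
- hinge_c (a point): Middle of the right lid's hinge pin, at the back of the socket, 83 mm behind the tab point, 48.5 mm above the bench; fixed to the station. The lid turns about this point's y axis; opening carries the tab up and then back towards the hinge (station's +x).
- reel: Bystander, to be left alone. Black component-tape reel lying flat, 180 mm across, 14 mm high, loose; origin: centre of its underside.
- tweezers: Bystander, to be left alone. Steel tweezers lying on the bench, 135 mm long, 9 mm high, loose; origin: near the middle of the underside, long axis x.
- screwdriver: Bystander, to be left alone. Orange-handled screwdriver lying on the bench, 160 mm long, loose; long axis x, handle to -x.
- chip_tray: Bystander, to be left alone. Black tray of spare chips, 100 x 140 x 18 mm, loose; origin: centre of its underside.

How it is judged (in metres and radians):
On the way, in this order (a step that is already met when the one before it is completed fails the run):
1. the loose bolt has been tapped down at least 4.5 mm while its lid is shut (((value of joint bolt_a above 0.0045 m and value of joint lid_a below 0.1 rad) or (value of joint bolt_b above 0.0045 m and value of joint lid_b below 0.1 rad) or (value of joint bolt_c above 0.0045 m and value of joint lid_c below 0.1 rad))), for 0.1 s.
2. the lid with the sunken bolt is lifted 45 degrees or more, with the fingers touching it (((value of joint bolt_a above 0.0045 m and value of joint lid_a above 0.785 rad) or (value of joint bolt_b above 0.0045 m and value of joint lid_b above 0.785 rad) or (value of joint bolt_c above 0.0045 m and value of joint lid_c above 0.785 rad)) and contact force between the fingers and anything else above 0.3 N), for 0.2 s.
At the end, for the whole second after the job is handed in: The loose bolt is down over 4.5 mm; its lid is at rest between 0.785 rad (45 degrees) and 1.48 rad, held by the fingers (force over 0.3 N); the other lids are shut (under 0.1 rad); reel, tray, tweezers and screwdriver are within 30 mm of their start (((value of joint bolt_a above 0.0045 m and value of joint lid_a between 0.785 and 1.48 rad and velocity of joint lid_a between -0.15 and 0.15 rad/s and value of joint each of lid_b, lid_c below 0.1 rad) or (value of joint bolt_b above 0.0045 m and value of joint lid_b between 0.785 and 1.48 rad and velocity of joint lid_b between -0.15 and 0.15 rad/s and value of joint each of lid_a, lid_c below 0.1 rad) or (value of joint bolt_c above 0.0045 m and value of joint lid_c between 0.785 and 1.48 rad and velocity of joint lid_c between -0.15 and 0.15 rad/s and value of joint each of lid_a, lid_b below 0.1 rad)) and contact force between the fingers and anything else above 0.3 N and distance of each of reel, tweezers, screwdriver, chip_tray from where it was at the start of the episode below 0.03 m); the arm keeps its last pose, push and grip.
It fails at once if a lid is lifted (over 0.15 rad) whose bolt has not gone down ((value of joint lid_a above 0.15 rad and value of joint bolt_a below 0.003 m) or (value of joint lid_b above 0.15 rad and value of joint bolt_b below 0.003 m) or (value of joint lid_c above 0.15 rad and value of joint bolt_c below 0.003 m)).
It fails at once if a bystander is shifted by more than 30 mm (distance of any of reel, tweezers, screwdriver, chip_tray from where it was at the start of the episode above 0.03 m).
It also fails if it takes over 48 s, if anything falls off the work surface, if the arm or the gripper's body presses on something with over 40 N, if the wrist force passes 120 N, or if a joint passes its speed limit or range.

## Robot

A 6-joint arm with a two-finger parallel gripper is mounted at the origin on the work surface. World frame = base frame: x ahead of the robot, y to its left, z up, the work surface at z = 0. Lengths are in mm, angles in rad, forces in N, time in s.
With the tool pointing down it reaches from about 400 to 925 mm from the base axis. Payload 12.5 kg.
Tool frame: the origin (TCP) lies midway between the tips of the shut fingers; the grasp point (between the pads) lies 19 mm behind it; z points along the fingers, y is the line along which they close (so a half turn about z gives the same grasp; the last joint's range is limited). The gripper opens to 95 mm and grips with 3 to 60 N. Pads are 20 mm wide; open, the fingers measure 119 mm over their backs; the gripper's body (75 mm by 180 mm) begins 59 mm behind the grasp point.
Start: joints at [-1.424, 0.491, 1.559, -0, 1.092, -0.106], TCP at [156.345, -605.147, 214.661] pointing down, gripper open.
Joint ranges: [-3.1, 3.1], [-0.84, 2.19], [0.05, 2.79], [-1.13, 4.28], [0.06, 2.93], [-2.69, 2.69]. Speed limits (rad/s): [2.22, 2.22, 2.79, 3.14, 3.14, 3.14].

## Interface

Orientations are given as [roll, pitch, yaw] about the fixed x, y, z axes, in that order (R = Rz(yaw) Ry(pitch) Rx(roll)).
In Python, from station import bot gives the robot as it stands.
- The arm moves only by the shell command python3 -m pendant 'ROWS' [FORCE]. ROWS is JSON, a list of rows, each a list of 3 entries, a list of its own where there are three numbers: the shift along the tool's x, y, z in m, then the turn, a rotation vector about the tool's x, y, z in degrees, then the finger opening in m, from 0 to 0.0951. In form: [[[tx, ty, tz], [ax, ay, az], grip], ...]. A call has 1 to 8 rows; each row is the pose to reach, as a shift and turn from the pose commanded when the call began, along the tool's axes at that moment; what a row does not reach only later rows make up. A row lasts 1/12 s, in which the tool goes at most 41.7 mm and 7.16 degrees, less where a joint would pass 70% of its speed; a pose out of reach is approached as far as the arm can. A call with a gripper value outside its range is refused whole. The fingers move at their own pace and stop on an object; FORCE is the grip in N (left out, the last holds). Time passes only in rows, so rows that repeat a pose let the fingers close. It gives the time, the measured TCP pose, the force, the opening and the grip force at its end, in the units of the state.
- bot.get_obs(): the state, without advancing time (a new reading comes with each control period).
- bot.read_camera(name): name is "scene" or "top" or "wrist"; returns the picture (480x640x3 uint8, red, green, blue); there is no depth.
- bot.camera_model(name): a dict with "fov_y" (degrees; the focal length in pixels is half the picture's height over the tangent of half this angle, whatever the lens; pixels are square), "cx", "cy" (the principal point, pixels), "camera_from_world" (4x4, takes a point from world to camera coordinates). Camera axes: x right, y up, looking along -z (the intrinsics and any distortion apply to the point x, -y, -z); pixel columns grow to the right and rows downward; lengths in mm; the calibration is good to about 2 mm. A picture is of the moment at which its call begins: read the wrist's pose just before it. camera_model takes no time and is no camera call; for the wrist camera it gives the pose at the moment of the call.
- bot.job_done(): hands the job in; it is judged then, once.
The state is a dict: "clock": time; "q": joint angles; "joint_vel": joint speeds; "joint_efforts": joint torques, N m; "ee_pos": TCP position; "tool_rot": TCP orientation; "contact_force": force on the tool from outside, world axes, zero at the start; "moment": the same for the moment, N m; "gripper_width": finger opening in mm; "grasp_force": force on a finger pad.
Only numpy, scipy, OpenCV 4.12 (cv2) and the standard library are available. Lean on these libraries where they do the work, as an engineer would, in place of code of your own. Each camera call takes 0.05 s, during which the arm holds its last target. There are 200 camera calls.

## Working session

There is one attempt and no reset: what is moved stays moved. The work goes in short steps, Python scripts to look and compute and a shell command to move; the robot and the scene stay as the last step left them, time stands still between calls to the robot, and variables do not carry over. Pictures are saved under pics/ and viewed, at most 10 in all, crops included, and the job is handed in when it is done.

```bash
mkdir -p pics
python3 - <<'E'
from station import bot
import cv2
for n in("top","scene"):
    m=bot.camera_model(n); print(n,{k:(v if k!="camera_from_world" else [[round(float(x),4) for x in r] for r in v]) for k,v in m.items()})
    cv2.imwrite(f"pics/{n}0.png",bot.read_camera(n)[:,:,::-1])
o=bot.get_obs();print(o)
E
```

```text
top {'fov_y': 57.41274519618271, 'cx': 315.27107484537095, 'cy': 240.79595812133485, 'camera_from_world': [[0.0186, -0.9998, -0.0081, 13.1487], [0.9961, 0.0178, 0.0861, -533.7885], [-0.0859, -0.0097, 0.9963, -1063.195], [0.0, 0.0, 0.0, 1.0]]}
scene {'fov_y': 52.85018817750052, 'cx': 323.58205334341744, 'cy': 232.90479824390613, 'camera_from_world': [[0.7354, 0.6773, -0.0189, -394.0328], [-0.4664, 0.5262, 0.7111, 160.1671], [0.4916, -0.5141, 0.7029, -1563.6967], [0.0, 0.0, 0.0, 1.0]]}
{'clock': 0.1, 'q': array([-1.42363674e+00,  4.91485203e-01,  1.55938096e+00, -1.09825908e-05,
        1.09170007e+00, -1.05581426e-01]), 'joint_vel': array([-0.00114981, -0.00041221, -0.00339089,  0.00047322, -0.00033145,
        0.00098015]), 'joint_efforts': array([ 2.62591340e-03, -6.13623405e+01, -2.58606845e+01,  6.93987287e-02,
        4.69782797e-02, -5.33714751e-05]), 'ee_pos': array([ 156.28623042, -604.92576651,  214.13152886]), 'tool_rot': array([-3.14062347e+00, -9.29145334e-05,  2.52746035e-01]), 'contact_force': array([ 0.6107526 , -1.3749526 , -0.35985566]), 'moment': array([-0.00575777, -0.02607247, -0.00443392]), 'grasp_force': 0.0, 'gripper_width': 95.02610588166857}
```

View pics/top0.png

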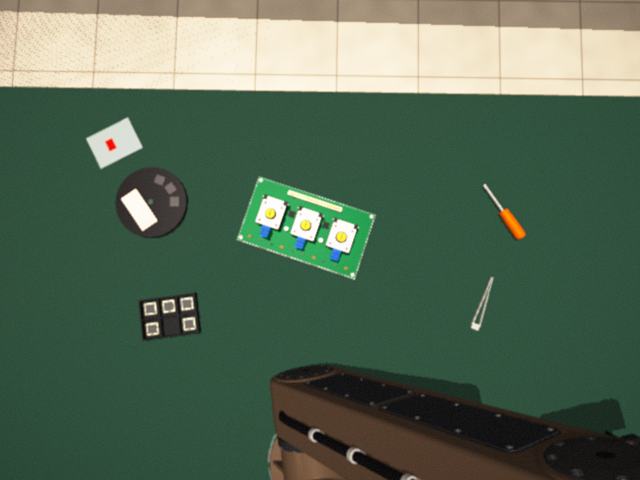

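View pics/scene0.png

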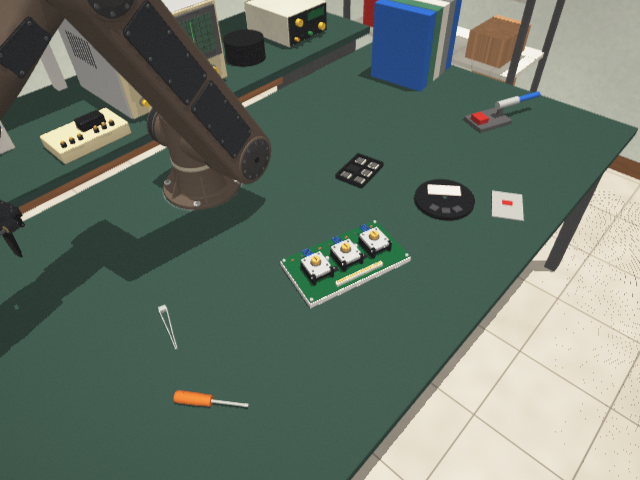

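The top view shows the board with three bolts at about (270,213), (306,225) and (341,237) px, and blue tabs at (266,232), (301,243) and (336,255). The scene view agrees, and the bystanders are well clear of the board. Next I compute positions.

```bash
cat > h.py <<'E'
from station import bot
import numpy as np,cv2
from scipy.optimize import least_squares
def proj(m,P):
    P=np.atleast_2d(P);T=np.array(m["camera_from_world"]);c=P@T[:3,:3].T+T[:3,3]
    f=240/np.tan(np.radians(m["fov_y"]/2));return np.c_[m["cx"]+f*c[:,0]/-c[:,2],m["cy"]-f*c[:,1]/-c[:,2]]
def back(m,uv,z):
    T=np.array(m["camera_from_world"]);R=T[:3,:3];C=-R.T@T[:3,3];f=240/np.tan(np.radians(m["fov_y"]/2))
    d=R.T@np.array([(uv[0]-m["cx"])/f,-(uv[1]-m["cy"])/f,-1]);return C+d*(z-C[2])/d[2]
def blobs(im,lo,hi,box,amin=8):
    h=cv2.cvtColor(im,cv2.COLOR_RGB2HSV);k=cv2.inRange(h,lo,hi);q=np.zeros_like(k);x0,y0,x1,y1=box;q[y0:y1,x0:x1]=k[y0:y1,x0:x1]
    n,_,s,c=cv2.connectedComponentsWithStats(q);return [(c[i].round(1),int(s[i,4])) for i in range(1,n) if s[i,4]>=amin]
E
python3 - <<'E'
from h import *
for n,box in(("top",(230,170,380,285)),("scene",(270,210,415,310))):
    im=cv2.imread(f"pics/{n}0.png")[:,:,::-1].copy();m=bot.camera_model(n)
    for nm,lo,hi,z in(("bolt",(20,130,120),(32,255,255),68.5),("tab",(105,120,60),(125,255,255),51)):
        for c,a in blobs(im,lo,hi,box): print(n,nm,c,a,back(m,c,z).round(1))
m=bot.camera_model("top")
for c in((260,178),(375,215),(354,278),(238,239)):print(c,back(m,c,20).round(1))
E
```

```text
top bolt [270.  213.1] 70 [594.  131.8  68.5]
top bolt [305.1 224.9] 69 [567.1  47.4  68.5]
top bolt [340.9 236.7] 72 [540.4 -38.3  68.5]
top tab [264.9 230.6] 80 [553.7 145.   51. ]
top tab [300.  242.6] 81 [526.   59.4  51. ]
top tab [335.1 254.3] 83 [499.3 -25.7  51. ]
scene bolt [373.8 233.7] 21 [599.5 130.4  68.5]
scene bolt [345.1 246.2] 25 [572.5  44.7  68.5]
scene bolt [315.3 259.2] 28 [545.9 -40.1  68.5]
scene tab [364.2 227.5] 46 [554.4 146.4  51. ]
scene tab [336.  239.5] 44 [527.1  60.2  51. ]
scene tab [306.8 251.9] 50 [500.1 -24.9  51. ]
(260, 178) [690.  165.1  20. ]
(375, 215) [ 601.  -124.9   20. ]
(354, 278) [443.4 -74.3  20. ]
(238, 239) [534.8 215.4  20. ]
```

```bash
cat >> h.py <<'E'
from scipy.spatial.transform import Rotation as Ro
def rel(p,rpy):
    o=bot.get_obs();R=Ro.from_euler("xyz",o["tool_rot"]);T=Ro.from_euler("xyz",rpy)
    print("at",o["ee_pos"].round(1),o["tool_rot"].round(3),"F",o["contact_force"].round(2),"t",round(o["clock"],2),"shift mm",R.inv().apply(np.array(p)-o["ee_pos"]).round(1),"turn deg",np.degrees((R.inv()*T).as_rotvec()).round(2),"q",o["q"].round(2))
E
python3 -m pendant '[[[0.516,-0.451,0.08],[0,0,32],0],[[0.516,-0.451,0.08],[0,0,32],0],[[0.516,-0.451,0.08],[0,0,32],0],[[0.516,-0.451,0.08],[0,0,32],0],[[0.516,-0.451,0.08],[0,0,32],0],[[0.516,-0.451,0.08],[0,0,32],0],[[0.516,-0.451,0.08],[0,0,32],0],[[0.516,-0.451,0.08],[0,0,32],0]]' 30
python3 -c "
from h import *
rel([543,-39,100],[np.pi,0,-.306])"
```

```text
clock: 0.77
ee_pos: [343.4, -330.7, 175.8]
tool_rot: [-3.142, 0.0, -0.306]
contact_force: [1.2, -1.7, -0.2]
gripper_width: 47.2
grasp_force: 0.0
at [ 343.4 -330.7  175.8] [-3.142  0.    -0.306] F [ 1.23 -1.67 -0.2 ] t 0.77 shift mm [ 102.5 -338.3   75.8] turn deg [-0.    0.   -0.01] q [-0.91  0.33  1.96 -0.    0.85  0.97]
```

```bash
python3 -m pendant '[[[0.1025,-0.338,0.055],[0,0,0],0],[[0.1025,-0.338,0.055],[0,0,0],0],[[0.1025,-0.338,0.055],[0,0,0],0],[[0.1025,-0.338,0.055],[0,0,0],0],[[0.1025,-0.338,0.055],[0,0,0],0],[[0.1025,-0.338,0.055],[0,0,0],0],[[0.1025,-0.338,0.055],[0,0,0],0],[[0.1025,-0.338,0.055],[0,0,0],0]]' >/dev/null
python3 -m pendant '[[[0.01,-0.02,0.003],[0,0,0],0],[[0.01,-0.02,0.003],[0,0,0],0]]' >/dev/null
python3 - <<'E'
from h import *
rel([543,-39,80],[np.pi,0,-.306])
m=bot.camera_model("wrist");im=bot.read_camera("wrist");cv2.imwrite("pics/w1.png",im[:,:,::-1])
for n,z in(("a",(597,131,68.5)),("b",(570,46,68.5)),("c",(543,-39,68.5))):print(n,proj(m,z).round(0))
E
```

```text
at [546.3 -41.4 120.8] [-3.141  0.    -0.302] F [-0.37  0.68 -1.05] t 1.6 shift mm [-3.8 -1.3 40.8] turn deg [-0.01  0.01  0.23] q [-0.2   0.5   1.85  0.    0.79  1.68]
a [[ -1. 268.]]
b [[158. 269.]]
c [[317. 270.]]
```

View pics/w1.png

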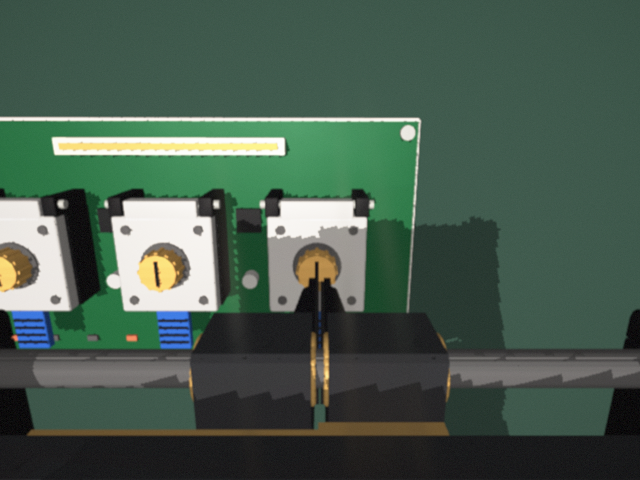

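The wrist view shows bolt c at (318,266) and bolt b at (160,272), within a few pixels of the prediction. The board is level in the picture, so the yaw is right.

```bash
python3 -m pendant '[[[-0.004,-0.001,0.02],[0,0,0],0],[[-0.004,-0.001,0.047],[0,0,0],0],[[-0.004,-0.001,0.047],[0,0,0],0],[[-0.004,-0.001,0.047],[0,0,0],0]]'
python3 -m pendant '[[[0,0,0.003],[0,0,0],0],[[0,0,0.006],[0,0,0],0],[[0,0,0.007],[0,0,0],0],[[0,0,0.007],[0,0,0],0]]'
```

```text
clock: 1.98
ee_pos: [539.9, -43.1, 74.4]
tool_rot: [3.141, 0.003, -0.307]
contact_force: [0.4, 0.3, 0.5]
gripper_width: 0.3
grasp_force: 0.0
clock: 2.32
ee_pos: [541.2, -42.8, 68.5]
tool_rot: [3.141, -0.001, -0.306]
contact_force: [0.6, -0.4, 1.1]
gripper_width: 0.1
grasp_force: 0.6
```

```bash
python3 -m pendant '[[[0,0,0.001],[0,0,0],0],[[0,0,0.001],[0,0,0],0],[[0,0,0.001],[0,0,0],0]]'
python3 -m pendant '[[[0,0,0.001],[0,0,0],0],[[0,0,0.002],[0,0,0],0],[[0,0,0.002],[0,0,0],0]]'
```

```text
clock: 2.57
ee_pos: [541.3, -42.9, 68.4]
tool_rot: [3.141, -0.002, -0.306]
contact_force: [-4.2, -1.8, 14.8]
gripper_width: 0.5
grasp_force: 7.5
clock: 2.82
ee_pos: [541.4, -42.9, 68.2]
tool_rot: [3.141, -0.003, -0.305]
contact_force: [-10.5, -1.5, 38.3]
gripper_width: 0.5
grasp_force: 19.2
```

Bolt c is tight: 38 N with no give. Next is b.

```bash
python3 -m pendant '[[[0,0,-0.02],[0,0,0],0],[[0.0005,-0.04,-0.02],[0,0,0],0],[[0.0005,-0.08,-0.02],[0,0,0],0],[[0.0005,-0.0935,-0.02],[0,0,0],0],[[0.0005,-0.0935,-0.015],[0,0,0],0],[[0.0005,-0.0935,-0.006],[0,0,0],0],[[0.0005,-0.0935,-0.006],[0,0,0],0],[[0.0005,-0.0935,-0.006],[0,0,0],0]]'
python3 -m pendant '[[[0,0,0.003],[0,0,0],0],[[0,0,0.005],[0,0,0],0],[[0,0,0.006],[0,0,0],0],[[0,0,0.006],[0,0,0],0]]'
python3 -m pendant '[[[0,0,0.001],[0,0,0],0],[[0,0,0.001],[0,0,0],0],[[0,0,0.001],[0,0,0],0]]'
```

```text
clock: 3.48
ee_pos: [568.7, 45.4, 69.9]
tool_rot: [3.141, 0.002, -0.307]
contact_force: [-0.6, -0.2, -0.1]
gripper_width: 0.6
grasp_force: 0.0
clock: 3.82
ee_pos: [569.5, 46.1, 64.7]
tool_rot: [3.141, -0.0, -0.306]
contact_force: [0.1, -0.8, 0.7]
gripper_width: 0.4
grasp_force: 0.1
clock: 4.07
ee_pos: [569.6, 46.5, 63.8]
tool_rot: [-3.142, -0.0, -0.306]
contact_force: [0.1, -1.4, 1.4]
gripper_width: 0.9
grasp_force: 0.7
```

Bolt b gives way, so I push it to its stop.

```bash
python3 -m pendant '[[[0,0,0.001],[0,0,0],0],[[0,0,0.002],[0,0,0],0],[[0,0,0.003],[0,0,0],0],[[0,0,0.003],[0,0,0],0]]'
python3 -m pendant '[[[0,0,0.001],[0,0,0],0],[[0,0,0.002],[0,0,0],0],[[0,0,0.002],[0,0,0],0],[[0,0,0.002],[0,0,0],0]]'
```

```text
clock: 4.4
ee_pos: [569.5, 46.5, 61.2]
tool_rot: [3.142, -0.0, -0.306]
contact_force: [-3.5, -1.8, 9.5]
gripper_width: 0.0
grasp_force: 5.1
clock: 4.73
ee_pos: [569.5, 46.6, 60.6]
tool_rot: [-3.141, -0.001, -0.306]
contact_force: [-7.0, -2.0, 24.8]
gripper_width: 0.5
grasp_force: 12.5
```

Bolt b is down at its stop (top about 61 mm). Now over tab b, to check before the grasp.

```bash
python3 -m pendant '[[[0,0,-0.035],[0,0,0],0],[[-0.02,0,-0.035],[0,0,0],0.045],[[-0.049,0,-0.035],[0,0,0],0.045],[[-0.049,0,-0.035],[0,0,0],0.045],[[-0.049,0,-0.035],[0,0,0],0.045],[[-0.049,0,-0.035],[0,0,0],0.045],[[-0.049,0,-0.035],[0,0,0],0.045]]'
python3 - <<'E'
from h import *
rel([522.7,61,34],[np.pi,0,-.306])
m=bot.camera_model("wrist");im=bot.read_camera("wrist");cv2.imwrite("pics/w2.png",im[:,:,::-1])
print(proj(m,[[522.7,61,52],[513.2,64,52],[538.9,55.9,52],[569.6,46.3,61.5]]).round(0))
for c,a in blobs(im.copy(),(105,120,60),(125,255,255),(0,0,640,480),100):print(c,a,back(m,c,52).round(1))
E
```

```text
clock: 5.32
ee_pos: [523.5, 61.2, 93.6]
tool_rot: [-3.142, -0.0, -0.306]
contact_force: [0.7, 0.0, 0.2]
gripper_width: 35.0
grasp_force: 0.0
at [523.5  61.2  93.6] [-3.142 -0.    -0.306] F [0.71 0.03 0.23] t 5.32 shift mm [-0.7  0.4 59.6] turn deg [-0.01 -0.03  0.01] q [-0.01  0.52  1.92 -0.    0.7   1.87]
[[320. 271.]
 [320. 289.]
 [320. 241.]
 [320. 182.]]
[151.2 265. ] 1626 [553.1 145.8  52. ]
[318.  264.1] 1440 [526.9  60.9  52. ]
[485.4 263.9] 1546 [500.3 -24.1  52. ]
```

View pics/w2.png

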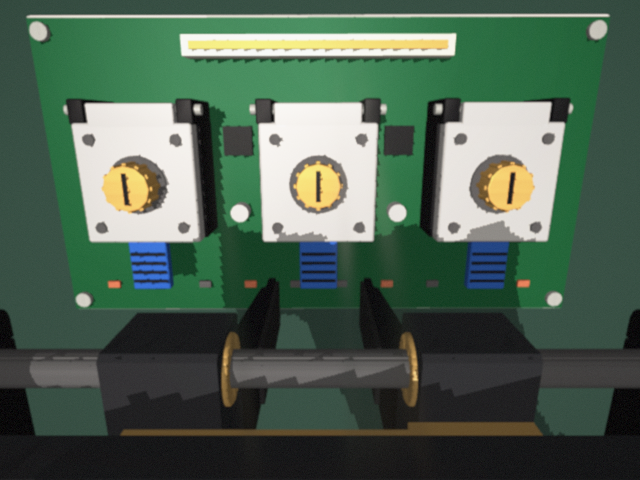

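The tab spans rows 241–288 at column 319, matching the prediction of 241–289 at 320. The fingers straddle it, so I descend and grip.

```bash
python3 -m pendant '[[[-0.0007,0.0005,0.03],[0,0,0],0.045],[[-0.0007,0.0005,0.055],[0,0,0],0.045],[[-0.0007,0.0005,0.0595],[0,0,0],0.045],[[-0.0007,0.0005,0.0595],[0,0,0],0.03],[[-0.0007,0.0005,0.0595],[0,0,0],0.015],[[-0.0007,0.0005,0.0595],[0,0,0],0.01],[[-0.0007,0.0005,0.0595],[0,0,0],0.01],[[-0.0007,0.0005,0.0595],[0,0,0],0.01]]' 20
python3 - <<'E'
from h import *
# arc rows in tool frame (vertical start): lid angle vs tool turn
o=bot.get_obs();rel([522.7,61,34],[np.pi,0,-.306])
R=Ro.from_euler("xyz",o["tool_rot"]);ax=np.array([.3013,.9535,0])
H=np.array([601.8,36,48.5])
for d in range(5,71,5):
    Q=Ro.from_rotvec(ax*-0)*Ro.from_rotvec(ax*np.radians(d))
    p=H+Q.apply(o["ee_pos"]-H)
    print(d,R.inv().apply(p-o["ee_pos"]).round(1),np.degrees((R.inv()*Q*R).as_rotvec()).round(1),p.round(0))
E
```

```text
clock: 6.03
ee_pos: [522.7, 61.7, 35.3]
tool_rot: [-3.14, -0.002, -0.306]
contact_force: [1.0, 11.1, 0.4]
gripper_width: 20.2
grasp_force: 20.0
at [522.7  61.7  35.3] [-3.14e+00 -2.00e-03 -3.06e-01] F [ 0.99 11.13  0.37] t 6.03 shift mm [0.2 0.6 1.3] turn deg [-0.09 -0.13 -0.02] q [-0.01  0.61  1.96  0.    0.56  1.87]
5 [-0.8 -0.  -7.3] [-0. -5.  0.] [522.  62.  43.]
10 [ -1.   -0.  -14.6] [ -0. -10.   0.] [522.  62.  50.]
15 [ -0.5  -0.  -22. ] [ -0. -15.   0.] [522.  62.  57.]
20 [  0.6  -0.  -29.2] [ -0. -20.   0.] [523.  62.  65.]
25 [  2.3  -0.1 -36.4] [ -0. -25.   0.] [525.  61.  72.]
30 [  4.6  -0.1 -43.3] [ -0. -30.   0.] [527.  60.  79.]
35 [  7.6  -0.1 -50. ] [ -0.  -35.    0.1] [530.  59.  85.]
40 [ 11.1  -0.1 -56.5] [ -0.  -40.    0.1] [533.  58.  92.]
45 [ 15.2  -0.1 -62.6] [ -0.  -45.    0.1] [537.  57.  98.]
50 [ 19.8  -0.1 -68.3] [ -0.  -50.    0.1] [541.  56. 104.]
55 [ 24.8  -0.1 -73.6] [ -0.  -55.    0.1] [546.  54. 109.]
60 [ 30.3  -0.1 -78.5] [ -0.  -60.    0.1] [551.  53. 114.]
65 [ 36.2  -0.1 -82.9] [ -0.  -65.    0.1] [557.  51. 118.]
70 [ 42.5  -0.2 -86.7] [ -0.  -70.    0.1] [563.  49. 122.]
```

```bash
python3 -m pendant '[[[-0.0008,-0.0005,-0.0073],[0,-5,0],0.01],[[-0.001,-0.0005,-0.0146],[0,-10,0],0.01],[[-0.0005,-0.0005,-0.022],[0,-15,0],0.01],[[0.0006,-0.0005,-0.0292],[0,-20,0],0.01],[[0.0023,-0.0005,-0.0364],[0,-25,0],0.01],[[0.0046,-0.0005,-0.0433],[0,-30,0],0.01],[[0.0046,-0.0005,-0.0433],[0,-30,0],0.01],[[0.0046,-0.0005,-0.0433],[0,-30,0],0.01]]' 30
python3 -c "
from h import *
rel([527,60,79],[np.pi,0,-.306])"
```

```text
clock: 6.7
ee_pos: [526.6, 60.7, 78.0]
tool_rot: [-3.14, 0.525, -0.306]
contact_force: [-0.5, 4.3, 1.3]
gripper_width: 19.8
grasp_force: 30.0
at [526.6  60.7  78. ] [-3.14   0.525 -0.306] F [-0.51  4.34  1.35] t 6.7 shift mm [-0.   0.5 -1.1] turn deg [-7.000e-02  3.005e+01 -1.000e-02] q [-0.07  0.73  1.62  0.12  1.3   1.74]
```

```bash
python3 -m pendant '[[[-0.0008,0,-0.0073],[0,-5,0],0.01],[[-0.001,0,-0.0146],[0,-10,0],0.01],[[-0.0005,0,-0.022],[0,-15,0],0.01],[[0.0006,0,-0.0292],[0,-20,0],0.01],[[0.0023,0,-0.0364],[0,-25,0],0.01],[[0.0046,0,-0.0433],[0,-30,0],0.01],[[0.0076,0,-0.05],[0,-35,0],0.01],[[0.0076,0,-0.05],[0,-35,0],0.01]]' 30
python3 -m pendant '[[[0,0,0],[0,0,0],0.01],[[0,0,0],[0,0,0],0.01],[[0,0,0],[0,0,0],0.01],[[0,0,0],[0,0,0],0.01]]'
python3 - <<'E'
from h import *
rel([557,51,118],[np.pi,0,-.306])
s=bot.read_camera("scene")[180:330,230:430];w=bot.read_camera("wrist")
cv2.imwrite("pics/s3.png",np.hstack([cv2.resize(s,(400,300)),cv2.resize(w,(400,300))])[:,:,::-1])
E
```

```text
clock: 7.37
ee_pos: [556.7, 51.3, 118.1]
tool_rot: [-3.137, 1.145, -0.302]
contact_force: [-4.1, 6.7, 12.6]
gripper_width: 19.5
grasp_force: 30.0
clock: 7.7
ee_pos: [556.6, 51.3, 118.0]
tool_rot: [-3.139, 1.134, -0.303]
contact_force: [0.6, 4.8, 3.8]
gripper_width: 19.1
grasp_force: 30.0
at [556.6  51.3 118. ] [-3.139  1.134 -0.303] F [0.65 4.82 3.78] t 7.7 shift mm [ 0.2  0.2 -0.4] turn deg [-6.000e-02  6.496e+01  6.000e-02] q [-0.11  0.99  1.24  0.2   2.03  1.74]
```

View pics/s3.png

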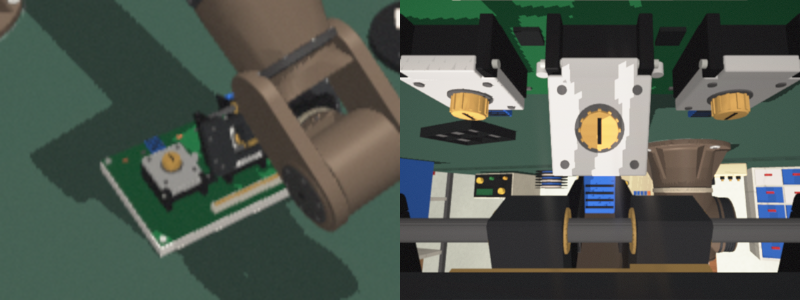

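The wrist half shows lid b facing the camera, standing at about 65°, with its sunken bolt at (600,128) and its tab gripped at (600,192). The other two lids are shut, at (470,100) and (728,105). I hand the job in.

```bash
python3 -c "
from station import bot
print(bot.job_done())"
```

```text
the job is handed in; nothing more can be done
None
```

The middle socket (b) had the loose bolt: I pushed it down to its stop, swung its lid up to about 65° and handed the job in with the gripper still holding it; lids a and c stayed shut, and nothing I did went near the bystanders.

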